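# Put the cheese tools away in their fitted case

## Task

Open the cheese case by its brass bar: raise the lid right up until its folding stay snaps straight and locks, so that the lid stays up unaided. Then lay the cheese cleaver into the empty cutout that has its shape, and press both the cleaver and the fork, which lies loose in its own cutout, down until their handles are fully home. Leave the lid standing open, and do not shift or knock over the bottle, the tumbler, the jar or the pepper mill.

Things in the scene. Friction and masses are not known exactly. Their poses are not given: they have to be found in the camera images.
- case: Fixed dark wooden cheese case, 236 x 180 mm, 34 mm high without lid. Origin: on the counter, under the insert's middle. x along its long side, away from the robot (yaw within 0.25); hinge on the left (+y) side, front on the right (-y). Inside, side by side: two grey insert blocks (front and middle, y -52 and +8 mm; they swap) and, by the hinge, a spade knife already home.
- lid (a joint): Lid angle: 0 shut, 1.54 up with the stay locked. The lid is a shallow tray 22 mm thick, 180 mm from hinge to front edge, 0.45 kg. A hinge spring and its weight (together about 3 N at the bar) pull it shut from any angle unless the stay is locked.
- stay (a joint): Elbow of the brass folding stay (two 62 mm links at the far end inside the case, from case to lid): 0 folded, lid shut; 2.83 straight; 3.03 locked past straight. It is straight at lid angle 1.55, as far as the lid goes; raised that far and let go, its own spring carries the elbow past straight and locks it.
- lid_bar (a point): Middle of the lid's round brass bar: 10 mm thick, 110 long, parallel to the hinge, on posts 94 mm apart, axis 34 mm off the lid's top face and 30 mm behind the lid's front edge. Shut, it is 90 mm above the counter. It swings about lid_hinge at 160 mm radius: shut 150 mm in front and 56 above it; up 53 mm behind and 151 above it. It may turn in the fingers. x along the bar.
- lid_hinge (a point): Point on the hinge axis at the middle of the case's left long side, 34 mm above the counter. Axes are the case's: x along the hinge, y from the front towards the hinge, z up.
- cleaver: Cheese cleaver lying flat, 180 mm long, about 0.15 kg. Origin: centre of the handle's underside; x towards the blade. Wooden handle 100 x 24 mm, 22 high, lowest 4 mm set in by 3 mm. Neck to x 60, then a broad steel blade, x 60 to 130, y -12 to 34 mm, 3 thick, 9 above the underside. Starts on the counter at the robot's right, turned any way.
- fork: Cheese fork, 180 mm long, about 0.13 kg. Handle and origin just like the cleaver's; x towards the prongs. Neck 16 mm wide to x 72, cross piece 30 mm wide, two prongs 8 mm wide to x 130, 3 thick, 9 above the underside. Starts loose in its own cutout under the lid, not pressed in: 10 mm above fork_seat.
- block_cleaver: Grey insert block with the cleaver's cutout, 204 x 60 mm, fixed in the case, its top flush with the rim 34 mm above the counter. Origin: centre of its underside, 6 mm above the counter; case axes. A handle pocket (104 x 28 mm, 19 deep; see cleaver_seat), a 22 mm wide gap, then a blade recess 54 mm wide, 14 deep. Next to the front or in the middle, swapped with the fork's.
- block_fork: Grey insert block with the fork's cutout, like the cleaver's block and beside it: the same handle pocket (see fork_seat), a neck 22 mm wide and 16 long, then a recess 38 mm wide, 14 deep.
- cleaver_seat (a point): Where the cleaver's origin must end: centre of its handle pocket's floor, 15 mm above the counter; x along the pocket towards the blade recess. Four brass spring leaves line its sides: a handle laid in sinks 9 mm and stops, its top 13 mm above the insert; 6 to 16 N on its top presses it home, friction holds it. Home, its top is 3 mm above the insert: press with closed fingers.
- fork_seat (a point): Where the fork's origin must end: centre of its handle pocket's floor, 15 mm above the counter; x along the pocket towards the prong recess. Same leaves and heights as at cleaver_seat.
- bottle: Bystander: upright green glass bottle, 64 mm diameter, 240 mm high, origin at the centre of its base. Stands between the case and the cleaver.
- tumbler: Bystander: upright glass tumbler, 74 mm diameter, 95 mm high, origin at the centre of its base. Stands between the case and the cleaver, nearer the robot.
- jar: Bystander: white jar with a wooden cap, 84 mm diameter, 120 mm high, origin at the centre of its base. Stands to the left of the case, beyond its hinge side.
- mill: Bystander: upright turned wooden pepper mill, 52 mm diameter, 150 mm high, origin at the centre of its base. Stands beyond the cleaver.
There are look-alikes about, which are no part of the job. Leave any turquoise look-alike of the cleaver alone.

How it is judged:
By the outcome, as a careful person would: the job done as asked, in the order asked, and still so for the second after the job is handed in, with the robot touching nothing.
It also fails if it takes over 61 s, if anything falls off the work surface, if the arm or the gripper's body presses on something with over 40 N, if the wrist force passes 120 N, or if a joint passes its speed limit or range.

## Robot

A 7-joint arm with a two-finger parallel gripper is mounted at the origin on the work surface. World frame = base frame: x ahead of the robot, y to its left, z up, the work surface at z = 0. Lengths are in m, angles in rad, forces in N, time in s.
With the tool pointing down it reaches from about 0.35 to 0.9 m from the base axis. Payload 8.1 kg.
Tool frame: the origin (TCP) lies on the centre line of the jaws, within the pads' length; the fingertips stand 8 mm ahead of it and the grasp point (between the pads) lies 11 mm behind it (bot.tcp_to_tips is the distance from the TCP to the fingertips, in m); z points along the fingers, y is the line along which they close (so a half turn about z gives the same grasp; the last joint's range is limited). The gripper opens to 85 mm and grips with 20 to 120 N. Pads are 22 mm wide; open, the fingers measure 114 mm over their backs; the gripper's body (76 mm by 85 mm) begins 54 mm behind the grasp point. The pads swing forward as they close: fully open they stand 13 mm farther back than shut.
Start: joints at [-1.427, 0.434, 0.025, 1.573, -0.012, 1.134, -0.075], TCP at [0.153, 0.606, 0.239] pointing down, gripper open.
Joint ranges: [-2.62, 2.62], [-0.44, 2.09], [-1.27, 1.32], [0.08, 2.57], [-1.32, 4.46], [0.12, 2], [-2.74, 2.74]. Speed limits (rad/s): [2.22, 2.22, 3.01, 3.01, 3.14, 3.14, 3.14].

## Interface

Orientations are given as a unit quaternion [x, y, z, w].
In Python, from station import bot gives the robot as it stands.
- The arm moves only by the tool send_rows, never from a script. Its argument "motion" is a list of rows, each an object with "dp": the shift along the tool's x, y, z scaled (see below), a list of three; "spin": the turn about the tool's z scaled (see below). A call has 1 to 20 rows; each row is the pose to reach, as a shift and turn from the pose commanded when the call began, along the tool's axes at that moment; what a row does not reach only later rows make up. The controller multiplies each number of a shift by 0.12 m and each number of a turn by 90 degrees. A row lasts 1/12 s, in which the tool goes at most 41.7 mm and 7.16 degrees, less where a joint would pass 70% of its speed; a pose out of reach is approached as far as the arm can. A call with a number of a shift or a turn outside -1 to 1 is refused whole. A call with a gripper value outside its range is refused whole. "jaw" is the opening, from 0 (shut) to 1 (fully open), set as the call begins (left out, the last holds). The fingers move at their own pace and stop on an object; "squeeze" is the grip in N (left out, the last holds). Time passes only in rows, so rows that repeat a pose let the fingers close. It gives the time, the measured TCP pose, the force, the opening and the grip force at its end, in the units of the state.
- bot.sense(): the state, without advancing time (a new reading comes with each control period).
- bot.get_image(name): name is "scene" or "top"; returns the picture (420x560x3 uint8, red, green, blue); there is no depth.
- bot.get_calibration(name): a dict with "fx", "fy", "cx", "cy" (pixels), "origin" and "rotation" of the camera in the world. Camera axes: x right, y down, z forward; pixel columns grow to the right and rows downward; lengths in m; the calibration is good to about 2 mm. A picture is of the moment at which its call begins. get_calibration takes no time and is no camera call.
- bot.close_job(): hands the job in; it is judged then, once.
The state is a dict: "clock": time; "joint_positions": joint angles; "qvel": joint speeds; "joint_torque": joint torques, N m; "eef_pos": TCP position; "eef_rot": TCP orientation; "contact_force": force on the tool from outside, world axes, zero at the start; "torque": the same for the moment, N m; "finger_gap": finger opening in m; "finger_force": force on a finger pad.
Only numpy, scipy, OpenCV 4.12 (cv2) and the standard library are available. Lean on these libraries where they do the work, as an engineer would, in place of code of your own. Each camera call takes 0.05 s, during which the arm holds its last target. There are 200 camera calls.

## Working session

There is one attempt and no reset: what is moved stays moved. The work goes in short steps, Python scripts to look and compute and a tool call to move; the robot and the scene stay as the last step left them, time stands still between calls to the robot, and variables do not carry over. Pictures are saved under pics/ and viewed, at most 10 in all, crops included, and the job is handed in when it is done.

Besides the shell and the picture viewer there is one more tool, called after "Emit:" by a JSON object that holds its "api" and its "payload", one argument or row to a line. send_rows: Moves the arm, as the interface text tells. Its arguments: {"type":"object","properties":{"motion":{"type":"array","items":{"type":"object","properties":{"dp":{"type":"array","items":{"type":"number"}},"spin":{"type":"number"}}}},"jaw":{"type":"number"},"squeeze":{"type":"number"}},"required":["motion"]}

```bash
mkdir -p pics; python3 - <<'E'
from station import bot
import cv2,json
for n in("top","scene"):
    im=bot.get_image(n); cv2.imwrite(f"pics/{n}0.png",im[:,:,::-1])
    print(n,bot.get_calibration(n))
s=bot.sense(); print({k:s[k] for k in("clock","eef_pos","eef_rot","finger_gap","contact_force")})
E
```

```text
top {'fx': 435.21443137039194, 'fy': 435.21443137039194, 'cx': 275.7762318987415, 'cy': 204.21373671008013, 'origin': array([0.4229983 , 0.05918001, 1.26502398]), 'rotation': array([-0.70423072,  0.70830813, -0.03903026,  0.0289019 ])}
scene {'fx': 455.5863877639817, 'fy': 455.5863877639817, 'cx': 283.5912066928235, 'cy': 215.10300336795265, 'origin': array([1.44694167, 0.46434268, 0.84006301]), 'rotation': array([ 0.49595732,  0.7453308 , -0.37339021, -0.24308042])}
{'clock': 0.1, 'eef_pos': array([0.15264078, 0.60560758, 0.23860427]), 'eef_rot': array([ 1.23128740e-01,  9.92390443e-01, -7.22387756e-04, -1.12857520e-05]), 'finger_gap': 0.08550246226389271, 'contact_force': array([ 0.06944499, -0.68117275,  0.20940337])}
```

View pics/top0.png

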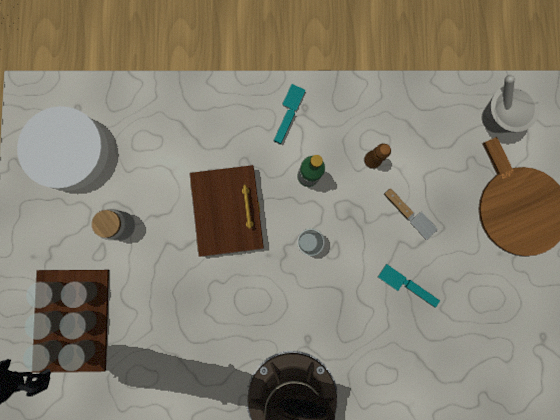

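View pics/scene0.png

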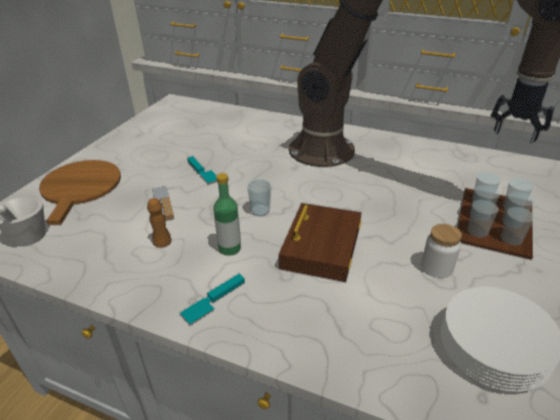

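The real cleaver is the steel blade and wooden handle at top (410,212). The look-alikes are the turquoise cleavers at (290,113) and (408,285), and the board at (520,205) also has a wooden handle. The case is at (228,210) with its bar at (249,207), bottle (313,168), tumbler (311,243), mill (378,155) and jar (110,224). I'll check the choice with one crop.

```bash
cat > h.py <<'E'
import numpy as np, cv2
from scipy.spatial.transform import Rotation as R
from station import bot
def ray(n,uv):
    c=bot.get_calibration(n); Rm=R.from_quat(c["rotation"]).as_matrix()
    return np.array(c["origin"]),Rm@np.array([(uv[0]-c["cx"])/c["fx"],(uv[1]-c["cy"])/c["fy"],1])
def unproj(n,uv,z):
    o,d=ray(n,uv); return o+d*(z-o[2])/d[2]
def proj(n,p):
    c=bot.get_calibration(n); q=R.from_quat(c["rotation"]).as_matrix().T@(np.array(p)-c["origin"])
    return np.array([c["fx"]*q[0]/q[2]+c["cx"],c["fy"]*q[1]/q[2]+c["cy"]])
def goal(p,yaw=None):
    "dp,spin numbers from measured pose to world p; yaw=world angle of tool y (mod pi)"
    s=bot.sense(); Rm=R.from_quat(s["eef_rot"]); dp=Rm.inv().apply(np.array(p)-s["eef_pos"])/0.12
    ty=Rm.as_matrix()[:,1]; a=np.arctan2(ty[1],ty[0]); o=[np.round(dp,3)]
    if yaw is not None:
        d=(yaw-a+np.pi/2)%np.pi-np.pi/2; o.append(round(-d/(np.pi/2),3)); 
    return o
E
python3 - <<'E'
from h import *
im=cv2.imread("pics/top0.png")
a=cv2.resize(im[155:265,180:280],None,fx=4,fy=4,interpolation=cv2.INTER_CUBIC)
b=cv2.resize(im[155:265,360:455],None,fx=4,fy=4,interpolation=cv2.INTER_CUBIC)
cv2.imwrite("pics/crop0.png",np.hstack([a,b]))
s=bot.sense();print(R.from_quat(s["eef_rot"]).as_matrix().round(3))
for n,uv,z in[("bottle",(316,162),.24),("tumbler",(311,242),.095),("mill",(383,150),.15),("jar",(106,224),.12)]: print(n,unproj("top",uv,z))
E
```

```text
[[-0.97   0.244 -0.   ]
 [ 0.244  0.97  -0.001]
 [-0.    -0.001 -1.   ]]
bottle [ 0.6227261  -0.05271199  0.24      ]
tumbler [ 0.43347166 -0.05177645  0.095     ]
mill [ 0.67142955 -0.23845323  0.15      ]
jar [0.48357821 0.48717222 0.12      ]
```

View pics/crop0.png

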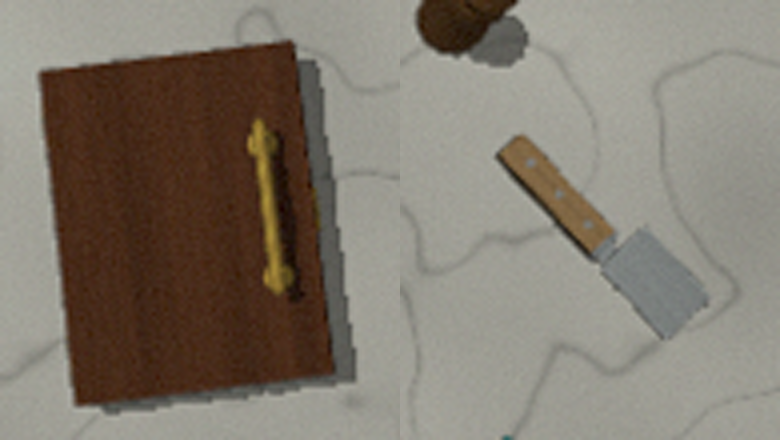

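The crop confirms it: steel blade, wooden handle with rivets, handle at crop (555,195) and blade at (655,282), broad side to the upper right. The lid corners and the bar, (258,125) to (282,290), are clear. Now I'll fit the poses.

```bash
python3 - <<'E'
from h import *
from scipy.optimize import least_squares
c=lambda l,ox:[(x/4+ox,y/4+155) for x,y in l]
def fit(pts,px,x0):
    def T(q): 
        C,S=np.cos(q[2]),np.sin(q[2]); return [(q[0]+C*p[0]-S*p[1],q[1]+S*p[0]+C*p[1],p[2]) for p in pts]
    r=least_squares(lambda q:np.ravel([proj("top",w)-u for w,u in zip(T(q),px)]),x0)
    print(r.x.round(4),r.fun.reshape(-1,2).round(1).tolist()); return r.x
q=fit([(.118,.09,.056),(.118,-.09,.056),(-.118,-.09,.056),(-.118,.09,.056),(.047,-.06,.09),(-.047,-.06,.09)],c([(40,72),(293,42),(335,372),(76,405),(259,138),(279,277)],180),[.5,.15,.1])
k=fit([(-.05,-.012,.022),(-.05,.012,.022),(.05,.012,.022),(.06,.034,.012),(.13,.034,.012),(.13,-.012,.012),(.06,-.012,.012)],c([(99,152),(121,135),(215,238),(240,225),(308,299),(265,338),(202,262)],360),[.5,-.3,-2.4])
C,S=np.cos(q[2]),np.sin(q[2]); M=np.array([[C,-S],[S,C]])
for t in(0,.2,.4,.6,.8,1,1.2,1.4,1.55,1.57):
    b=M@[0,.09-.150*np.cos(t)+.056*np.sin(t)]+q[:2]; print(t,b.round(4),round(.034+.056*np.cos(t)+.15*np.sin(t),4))
b=M@[0,-.06]+q[:2]; print("yaw deg",np.degrees(q[2]),np.degrees(k[2]))
print(goal([*b,.25],q[2]+np.pi/2))
E
```

```text
[0.5229 0.1787 0.1202] [[-0.3, -0.2], [0.2, -0.6], [0.1, 0.6], [-0.1, 0.6], [0.5, 0.0], [-0.4, -0.4]]
[ 0.5432 -0.3147 -2.4157] [[-0.5, 0.4], [0.1, -0.9], [0.4, -0.9], [0.8, 0.1], [0.5, -0.5], [-0.2, 0.4], [-1.1, 1.4]]
0 [0.5301 0.1192] 0.09
0.2 [0.5284 0.1332] 0.1187
0.4 [0.5261 0.1526] 0.144
0.6 [0.5232 0.1766] 0.1649
0.8 [0.5199 0.2042] 0.1806
1 [0.5162 0.2344] 0.1905
1.2 [0.5124 0.2659] 0.1941
1.4 [0.5086 0.2976] 0.1913
1.55 [0.5058 0.3206] 0.1851
1.57 [0.5054 0.3236] 0.184
yaw deg 6.885974694946432 -138.41066826256392
[array([-4.041, -3.162, -0.09 ]), np.float64(-0.234)]
```

Emit:
{"api": "send_rows", "payload": {
  "motion": [
    {"dp": [-0.3, -0.24, 0]},
    {"dp": [-0.6, -0.47, 0]},
    {"dp": [-0.9, -0.7, 0]},
    {"dp": [-1, -0.78, 0]}
  ],
  "jaw": 0.6
}}

```text
invalid input at $.motion[0]: expected keys dp, spin
```

Emit:
{"api": "send_rows", "payload": {
  "motion": [
    {"dp": [-0.3, -0.24, 0]},
    {"dp": [-0.6, -0.47, 0]},
    {"dp": [-0.9, -0.7, 0]},
    {"dp": [-1, -0.78, 0]}
  ]
}}

```text
invalid input at $.motion[0]: expected keys dp, spin
```

Emit:
{"api": "send_rows", "payload": {
  "motion": [
    {"dp": [-0.3, -0.24, 0]},
    {"dp": [-0.6, -0.47, 0]},
    {"dp": [-0.9, -0.7, 0]},
    {"dp": [-1, -0.78, 0]}
  ]
}}

```text
invalid input at $.motion[0]: expected keys dp, spin
```

Emit:
{"api": "send_rows", "payload": {
  "motion": [
    {"dp": [-0.3, -0.24, 0], "spin": -0.07},
    {"dp": [-0.6, -0.47, 0], "spin": -0.14},
    {"dp": [-0.9, -0.7, 0], "spin": -0.21},
    {"dp": [-1, -0.78, 0], "spin": -0.234},
    {"dp": [-1, -0.78, 0], "spin": -0.234},
    {"dp": [-1, -0.78, 0], "spin": -0.234}
  ]
}}

```text
clock: 0.6
eef_pos: [0.2477, 0.4845, 0.2394]
eef_rot: [-0.058, 0.998, -0.0, 0.0]
contact_force: [-0.6, 0.8, 0.3]
finger_gap: 0.0857
finger_force: 0.0
```

```bash
python3 - <<'E'
from h import *
s=bot.sense();print(s["clock"],s["eef_pos"],s["joint_positions"],s["finger_gap"],goal([.5301,.1192,.15],.1202+np.pi/2),goal([.5301,.1192,.084],.1202+np.pi/2))
E
```

```text
0.6 [0.24766987 0.48450178 0.23935844] [-1.17780535  0.30561208 -0.02437578  1.7693124   0.00875663  1.06705002
  0.48208877] 0.08573955973846104 [array([-1.983, -3.297,  0.746]), np.float64(-0.002)] [array([-1.983, -3.297,  1.296]), np.float64(-0.002)]
```

Emit:
{"api": "send_rows", "payload": {
  "motion": [
    {"dp": [-0.17, -0.28, 0], "spin": 0},
    {"dp": [-0.34, -0.56, 0], "spin": 0},
    {"dp": [-0.5, -0.82, 0], "spin": 0}
  ],
  "jaw": 0.6
}}

```text
clock: 0.85
eef_pos: [0.3172, 0.3956, 0.239]
eef_rot: [-0.062, 0.998, 0.0, -0.0]
contact_force: [1.3, -0.1, -0.7]
finger_gap: 0.0521
finger_force: 0.0
```

Emit:
{"api": "send_rows", "payload": {
  "motion": [
    {"dp": [-0.17, -0.28, 0], "spin": 0},
    {"dp": [-0.34, -0.56, 0], "spin": 0},
    {"dp": [-0.5, -0.82, 0], "spin": 0}
  ]
}}

```text
clock: 1.1
eef_pos: [0.3894, 0.3047, 0.2393]
eef_rot: [-0.061, 0.998, 0.0, -0.0]
contact_force: [0.5, 0.5, 0.7]
finger_gap: 0.0514
finger_force: 0.0
```

Emit:
{"api": "send_rows", "payload": {
  "motion": [
    {"dp": [-0.17, -0.28, 0], "spin": 0},
    {"dp": [-0.34, -0.56, 0], "spin": 0},
    {"dp": [-0.5, -0.82, 0], "spin": 0}
  ]
}}

```text
clock: 1.35
eef_pos: [0.4612, 0.2143, 0.2393]
eef_rot: [-0.061, 0.998, 0.0, 0.0]
contact_force: [0.2, 0.6, -0.6]
finger_gap: 0.0511
finger_force: 0.0
```

Emit:
{"api": "send_rows", "payload": {
  "motion": [
    {"dp": [-0.17, -0.28, 0.2], "spin": 0},
    {"dp": [-0.34, -0.56, 0.4], "spin": 0},
    {"dp": [-0.48, -0.82, 0.6], "spin": 0},
    {"dp": [-0.48, -0.82, 0.6], "spin": 0},
    {"dp": [-0.48, -0.82, 0.6], "spin": 0},
    {"dp": [-0.48, -0.82, 0.6], "spin": 0}
  ]
}}

```text
clock: 1.85
eef_pos: [0.5292, 0.1251, 0.1668]
eef_rot: [-0.06, 0.998, 0.0, -0.001]
contact_force: [-0.5, 0.6, 0.9]
finger_gap: 0.0514
finger_force: 0.0
```

```bash
python3 - <<'E'
from h import *
im=bot.get_image("top"); b=bot.get_image("scene")
f=lambda a:cv2.resize(a,(400,400),interpolation=cv2.INTER_CUBIC)
cv2.imwrite("pics/a1.png",np.hstack([f(im[140:280,170:310]),f(b[130:290,230:390])])[:,:,::-1])
s=bot.sense();print(s["clock"],s["eef_pos"],s["finger_gap"],goal([.5301,.1192,.084],.1202+np.pi/2))
E
```

```text
1.95 [0.52915823 0.12636016 0.16782435] 0.05129676787936014 [array([-0.   , -0.061,  0.698]), np.float64(0.002)]
```

View pics/a1.png

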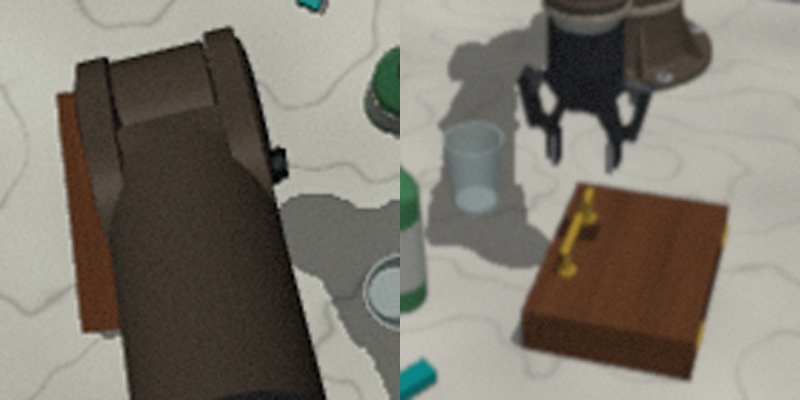

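The gripper straddles the bar's line, with the fingers at (550,155) and (612,155) and the bar at (578,225) below. I'll descend and grip.

Emit:
{"api": "send_rows", "payload": {
  "motion": [
    {"dp": [0, -0.06, 0], "spin": 0},
    {"dp": [0, -0.06, 0.2], "spin": 0},
    {"dp": [0, -0.06, 0.4], "spin": 0},
    {"dp": [0, -0.06, 0.55], "spin": 0},
    {"dp": [0, -0.06, 0.65], "spin": 0},
    {"dp": [0, -0.06, 0.7], "spin": 0},
    {"dp": [0, -0.06, 0.7], "spin": 0},
    {"dp": [0, -0.06, 0.7], "spin": 0},
    {"dp": [0, -0.06, 0.7], "spin": 0}
  ]
}}

```text
clock: 2.7
eef_pos: [0.531, 0.1171, 0.0844]
eef_rot: [-0.061, 0.998, 0.0, 0.001]
contact_force: [0.0, 0.4, -0.0]
finger_gap: 0.0516
finger_force: 0.0
```

Emit:
{"api": "send_rows", "payload": {
  "motion": [
    {"dp": [0, 0, 0], "spin": 0},
    {"dp": [0, 0, 0], "spin": 0},
    {"dp": [0, 0, 0], "spin": 0},
    {"dp": [0, 0, 0], "spin": 0},
    {"dp": [0, 0, 0], "spin": 0},
    {"dp": [0, 0, 0], "spin": 0},
    {"dp": [0, 0, 0], "spin": 0},
    {"dp": [0, 0, 0], "spin": 0}
  ],
  "jaw": 0,
  "squeeze": 40
}}

```text
clock: 3.37
eef_pos: [0.5302, 0.1207, 0.0838]
eef_rot: [-0.062, 0.998, 0.002, 0.0]
contact_force: [-1.6, 11.9, 0.2]
finger_gap: 0.0084
finger_force: 38.9
```

Emit:
{"api": "send_rows", "payload": {
  "motion": [
    {"dp": [0, 0.025, 0], "spin": 0},
    {"dp": [0, 0.05, -0.06], "spin": 0},
    {"dp": [0, 0.078, -0.122], "spin": 0},
    {"dp": [0, 0.11, -0.18], "spin": 0},
    {"dp": [0, 0.142, -0.239], "spin": 0},
    {"dp": [0, 0.18, -0.295], "spin": 0},
    {"dp": [0, 0.22, -0.348], "spin": 0},
    {"dp": [0, 0.262, -0.4], "spin": 0},
    {"dp": [0, 0.305, -0.45], "spin": 0},
    {"dp": [0, 0.352, -0.497], "spin": 0},
    {"dp": [0, 0.4, -0.542], "spin": 0},
    {"dp": [0, 0.453, -0.584], "spin": 0},
    {"dp": [0, 0.507, -0.624], "spin": 0},
    {"dp": [0, 0.562, -0.661], "spin": 0},
    {"dp": [0, 0.62, -0.696], "spin": 0},
    {"dp": [0, 0.68, -0.727], "spin": 0},
    {"dp": [0, 0.74, -0.755], "spin": 0},
    {"dp": [0, 0.74, -0.755], "spin": 0}
  ]
}}

```text
clock: 4.87
eef_pos: [0.5202, 0.204, 0.1762]
eef_rot: [-0.06, 0.998, -0.001, 0.001]
contact_force: [0.6, -9.2, 12.7]
finger_gap: 0.0083
finger_force: 41.6
```

Emit:
{"api": "send_rows", "payload": {
  "motion": [
    {"dp": [0, 0.0, -0.025], "spin": 0},
    {"dp": [0, 0.055, -0.05], "spin": 0},
    {"dp": [0, 0.115, -0.073], "spin": 0},
    {"dp": [0, 0.18, -0.092], "spin": 0},
    {"dp": [0, 0.245, -0.108], "spin": 0},
    {"dp": [0, 0.311, -0.12], "spin": 0},
    {"dp": [0, 0.377, -0.13], "spin": 0},
    {"dp": [0, 0.443, -0.135], "spin": 0},
    {"dp": [0, 0.51, -0.138], "spin": 0},
    {"dp": [0, 0.577, -0.137], "spin": 0},
    {"dp": [0, 0.643, -0.133], "spin": 0},
    {"dp": [0, 0.71, -0.125], "spin": 0},
    {"dp": [0, 0.775, -0.115], "spin": 0},
    {"dp": [0, 0.84, -0.1], "spin": 0},
    {"dp": [0, 0.905, -0.084], "spin": 0},
    {"dp": [0, 0.905, -0.084], "spin": 0}
  ]
}}

```text
clock: 6.2
eef_pos: [0.5068, 0.3152, 0.1838]
eef_rot: [-0.061, 0.998, 0.001, 0.001]
contact_force: [4.8, 1.1, 2.7]
finger_gap: 0.0082
finger_force: 42.6
```

```bash
python3 - <<'E'
from h import *
im=bot.get_image("top"); b=bot.get_image("scene")
f=lambda a:cv2.resize(a,(400,400),interpolation=cv2.INTER_CUBIC)
cv2.imwrite("pics/a2.png",np.hstack([f(im[130:270,150:290]),f(b[110:290,230:410])])[:,:,::-1])
s=bot.sense();print(s["clock"],s["eef_pos"],s["contact_force"],s["torque"])
E
```

```text
6.3 [0.50687848 0.31424674 0.18402033] [5.40815819 1.43416715 2.08793281] [ 0.29881716 -1.06118114 -0.08225912]
```

View pics/a2.png

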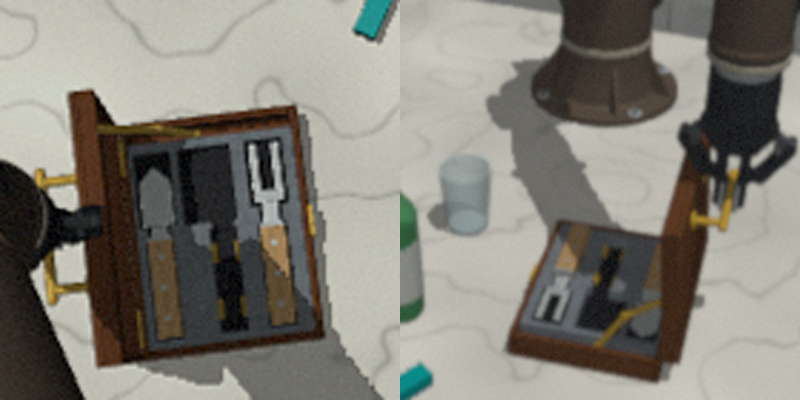

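The lid is nearly up, with the stay at (625,325) still a little bent. The cleaver's cutout is in the middle block, its blade recess away from the robot; the fork is in front. I'll push to the stop.

Emit:
{"api": "send_rows", "payload": {
  "motion": [
    {"dp": [0, 0.035, 0.01], "spin": 0},
    {"dp": [0, 0.065, 0.02], "spin": 0},
    {"dp": [0, 0.09, 0.03], "spin": 0},
    {"dp": [0, 0.11, 0.035], "spin": 0},
    {"dp": [0, 0.13, 0.04], "spin": 0},
    {"dp": [0, 0.13, 0.04], "spin": 0},
    {"dp": [0, 0.13, 0.04], "spin": 0},
    {"dp": [0, 0.13, 0.04], "spin": 0}
  ]
}}

```text
clock: 6.97
eef_pos: [0.5056, 0.3249, 0.1806]
eef_rot: [-0.059, 0.998, -0.002, 0.0]
contact_force: [-0.8, -13.4, 21.6]
finger_gap: 0.0081
finger_force: 44.3
```

Emit:
{"api": "send_rows", "payload": {
  "motion": [
    {"dp": [0, 0, 0], "spin": 0},
    {"dp": [0, 0, 0], "spin": 0},
    {"dp": [0, 0, 0], "spin": 0},
    {"dp": [0, 0, 0], "spin": 0},
    {"dp": [0, 0, 0], "spin": 0},
    {"dp": [0, 0, 0], "spin": 0}
  ],
  "jaw": 0.28
}}

```text
clock: 7.47
eef_pos: [0.5037, 0.3279, 0.1785]
eef_rot: [-0.06, 0.998, -0.001, -0.001]
contact_force: [-2.7, -4.2, 0.8]
finger_gap: 0.0242
finger_force: 1.6
```

```bash
python3 - <<'E'
from h import *
im=bot.get_image("top"); b=bot.get_image("scene")
f=lambda a:cv2.resize(a,(400,400),interpolation=cv2.INTER_CUBIC)
cv2.imwrite("pics/a3.png",np.hstack([f(im[150:250,165:265]),f(b[150:290,270:410])])[:,:,::-1])
s=bot.sense();print(s["clock"],s["eef_pos"],s["contact_force"],s["finger_gap"])
E
```

```text
7.5667 [0.50377302 0.32789614 0.17854499] [-2.12832493 -3.63352363  0.43438704] 0.023966296615541387
```

View pics/a3.png

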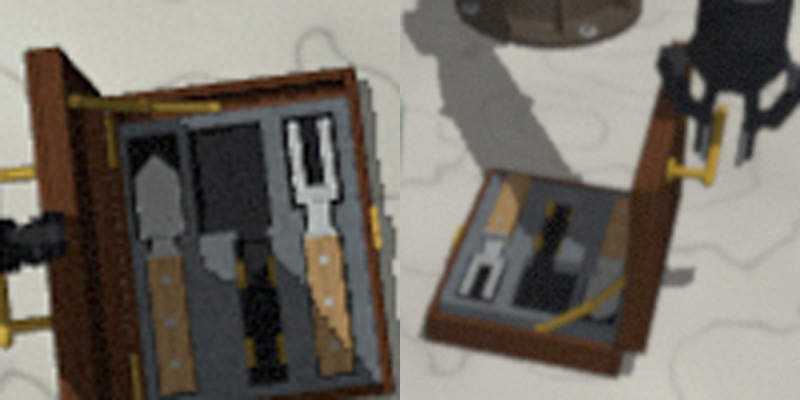

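The stay looks straight from (75,100) to (215,107). The inner finger still pushes lightly on the bar, so I'll back off and then rise.

Emit:
{"api": "send_rows", "payload": {
  "motion": [
    {"dp": [0, -0.02, 0], "spin": 0},
    {"dp": [0, -0.05, 0], "spin": 0},
    {"dp": [0, -0.06, 0], "spin": 0},
    {"dp": [0, -0.06, 0], "spin": 0},
    {"dp": [0, -0.06, 0], "spin": 0},
    {"dp": [0, -0.06, 0], "spin": 0}
  ]
}}

```text
clock: 8.07
eef_pos: [0.5059, 0.3217, 0.1796]
eef_rot: [-0.061, 0.998, 0.001, 0.001]
contact_force: [0.4, 2.8, 2.4]
finger_gap: 0.024
finger_force: 1.6
```

```bash
python3 - <<'E'
from h import *
s=bot.sense();print(s["clock"],s["eef_pos"],s["contact_force"],s["finger_gap"])
E
```

```text
8.0667 [0.50586856 0.3217277  0.17960245] [0.35823405 2.81913391 2.44543412] 0.024047460608596544
```

Emit:
{"api": "send_rows", "payload": {
  "motion": [
    {"dp": [0, 0.015, -0.04], "spin": 0},
    {"dp": [0, 0.015, -0.1], "spin": 0},
    {"dp": [0, 0.015, -0.16], "spin": 0},
    {"dp": [0, 0.015, -0.2], "spin": 0},
    {"dp": [0, 0.015, -0.2], "spin": 0}
  ]
}}

```text
clock: 8.48
eef_pos: [0.506, 0.323, 0.2048]
eef_rot: [-0.06, 0.998, 0.001, 0.001]
contact_force: [0.8, -0.3, -0.3]
finger_gap: 0.0243
finger_force: 0.0
```

Emit:
{"api": "send_rows", "payload": {
  "motion": [
    {"dp": [0, 0, -0.3], "spin": 0},
    {"dp": [0, 0, -0.6], "spin": 0},
    {"dp": [0, 0, -0.9], "spin": 0},
    {"dp": [0, 0, -1], "spin": 0},
    {"dp": [0, 0, -1], "spin": 0}
  ]
}}

```text
clock: 8.9
eef_pos: [0.5068, 0.3234, 0.3274]
eef_rot: [-0.06, 0.998, 0.002, 0.003]
contact_force: [0.5, 1.0, 0.4]
finger_gap: 0.0236
finger_force: 0.0
```

```bash
python3 - <<'E'
from h import *
s=bot.sense();print(s["clock"],s["joint_positions"],goal([.5432,-.3147,.34],np.radians(-48.4)),R.from_quat(s["eef_rot"]).as_matrix()[:,1])
E
```

```text
8.9 [-0.78972012  0.33378574  0.18561068  1.51435332 -0.06314965  1.29248899
  1.09396669] [array([ 0.337, -5.315, -0.125]), np.float64(-0.386)] [-0.12007034  0.9927595   0.00341918]
```

Emit:
{"api": "send_rows", "payload": {
  "motion": [
    {"dp": [0.02, -0.3, -0.03], "spin": 0},
    {"dp": [0.04, -0.63, -0.06], "spin": 0},
    {"dp": [0.06, -0.96, -0.1], "spin": 0}
  ],
  "jaw": 0.6
}}

```text
clock: 9.15
eef_pos: [0.5112, 0.2065, 0.3339]
eef_rot: [-0.061, 0.998, -0.001, -0.001]
contact_force: [1.1, -0.3, -0.3]
finger_gap: 0.051
finger_force: 0.0
```

Emit:
{"api": "send_rows", "payload": {
  "motion": [
    {"dp": [0.02, -0.33, 0], "spin": 0},
    {"dp": [0.04, -0.66, 0], "spin": 0},
    {"dp": [0.07, -1, 0], "spin": 0}
  ]
}}

```text
clock: 9.4
eef_pos: [0.5175, 0.0856, 0.3344]
eef_rot: [-0.06, 0.998, -0.0, -0.0]
contact_force: [1.6, -0.2, 0.7]
finger_gap: 0.0512
finger_force: 0.0
```

Emit:
{"api": "send_rows", "payload": {
  "motion": [
    {"dp": [0.02, -0.33, 0], "spin": 0},
    {"dp": [0.04, -0.66, 0], "spin": 0},
    {"dp": [0.07, -1, 0], "spin": 0}
  ]
}}

```text
clock: 9.65
eef_pos: [0.5235, -0.0345, 0.3344]
eef_rot: [-0.06, 0.998, 0.0, -0.001]
contact_force: [1.4, 0.3, 0.2]
finger_gap: 0.0512
finger_force: 0.0
```

Emit:
{"api": "send_rows", "payload": {
  "motion": [
    {"dp": [0.02, -0.33, 0], "spin": 0},
    {"dp": [0.04, -0.66, 0], "spin": 0},
    {"dp": [0.07, -1, 0], "spin": 0}
  ]
}}

```text
clock: 9.9
eef_pos: [0.5297, -0.1544, 0.3343]
eef_rot: [-0.061, 0.998, 0.0, -0.0]
contact_force: [1.3, 0.3, 0.3]
finger_gap: 0.0515
finger_force: 0.0
```

Emit:
{"api": "send_rows", "payload": {
  "motion": [
    {"dp": [0.02, -0.33, 0], "spin": 0.07},
    {"dp": [0.04, -0.66, 0], "spin": 0.14},
    {"dp": [0.07, -1, 0], "spin": 0.21},
    {"dp": [0.07, -1.0, 0], "spin": 0.28},
    {"dp": [0.07, -1, 0], "spin": 0.35},
    {"dp": [0.07, -1, 0], "spin": 0.42},
    {"dp": [0.07, -1, 0], "spin": 0.49},
    {"dp": [0.07, -1, 0], "spin": 0.56},
    {"dp": [0.07, -1, 0], "spin": 0.63},
    {"dp": [0.07, -1, 0], "spin": 0.7},
    {"dp": [0.07, -1, 0], "spin": 0.77},
    {"dp": [0.07, -1, 0], "spin": 0.8}
  ]
}}

```text
clock: 10.9
eef_pos: [0.536, -0.2728, 0.334]
eef_rot: [0.541, 0.841, -0.0, -0.001]
contact_force: [-0.2, 0.1, -0.0]
finger_gap: 0.0511
finger_force: 0.0
```

Emit:
{"api": "send_rows", "payload": {
  "motion": [
    {"dp": [0, 0, 0], "spin": 0.07},
    {"dp": [0, 0, 0], "spin": 0.14},
    {"dp": [0, 0, 0], "spin": 0.21},
    {"dp": [0, 0, 0], "spin": 0.28},
    {"dp": [0, 0, 0], "spin": 0.35},
    {"dp": [0, 0, 0], "spin": 0.42},
    {"dp": [0, 0, 0], "spin": 0.49},
    {"dp": [0, 0, 0], "spin": 0.56},
    {"dp": [0, 0, 0], "spin": 0.63},
    {"dp": [0, 0, 0], "spin": 0.7},
    {"dp": [0, 0, 0], "spin": 0.77},
    {"dp": [0, 0, 0], "spin": 0.81},
    {"dp": [0, 0, 0], "spin": 0.81}
  ]
}}

```text
clock: 11.98
eef_pos: [0.5362, -0.2727, 0.3341]
eef_rot: [0.934, 0.357, -0.001, -0.0]
contact_force: [0.5, -0.1, -0.2]
finger_gap: 0.0515
finger_force: 0.0
```

```bash
python3 - <<'E'
from h import *
s=bot.sense();print(s["clock"],s["joint_positions"],s["eef_pos"],goal([.5432,-.3147,.08],np.radians(-48.4)))
im=bot.get_image("top")
cv2.imwrite("pics/top1.png",im[:,:,::-1])
b=bot.get_image("scene");cv2.imwrite("pics/scene1.png",b[:,:,::-1])
f=lambda a:cv2.resize(a,(400,400),interpolation=cv2.INTER_CUBIC)
cv2.imwrite("pics/a4.png",np.hstack([f(im[150:270,170:290]),f(b[130:290,260:420])])[:,:,::-1])
E
```

```text
11.9833 [-0.30771695  0.48427404  1.0860445   1.53854505 -0.43165277  1.3827105
 -0.02786212] [ 0.53616505 -0.27265833  0.33406324] [array([-0.187,  0.303,  2.117]), np.float64(0.003)]
```

View pics/a4.png

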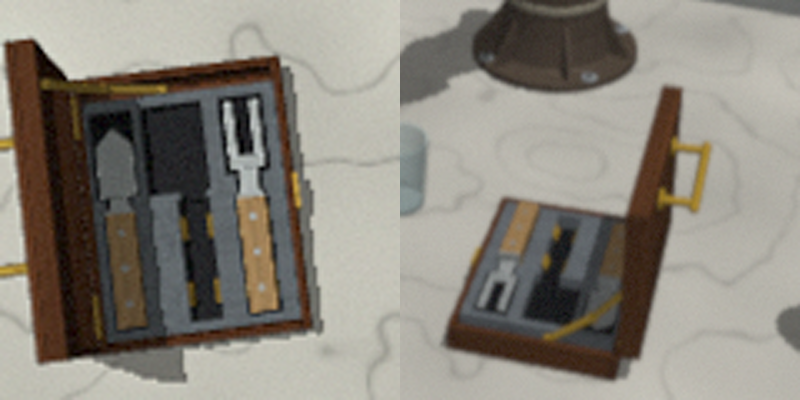

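The lid stands open unaided, with the stay straight from (42,87) to (165,90). The empty pocket spans (187,205) to (220,318) and the fork handle (240,197) to (275,312).

```bash
python3 - <<'E'
from h import *
q=np.array([.5229,.1787,.1202]);C,S=np.cos(q[2]),np.sin(q[2]);M=np.array([[C,-S],[S,C]])
def loc(u,z): return (M.T@(unproj("top",(u[0]*.3+170,u[1]*.3+150),z)[:2]-q[:2])*1000).round(1)
for n,u,z in[("pTL",(184,200),.034),("pTR",(213,195),.034),("pBR",(223,317),.034),("pBL",(192,320),.034),("recTL",(143,107),.034),("recTR",(203,100),.034),("recR",(212,193),.034),
 ("fTL",(240,200),.047),("fTR",(267,196),.047),("fBR",(278,309),.047),("fBL",(249,315),.047),("rimFR",(278,58),.034),("rimNR",(322,327),.034)]: print(n,loc(u,z))
w=lambda x,y:(M@[x,y]+q[:2]).round(4)
print(w(-.04,-.003),w(-.04,-.052))
E
```

```text
pTL [3.7 5.5]
pTR [  4.8 -19.5]
pBR [-98.8 -15.7]
pBL [-98.1  10.5]
recTL [87.3 31. ]
recTR [ 87.  -20.5]
recR [  6.6 -18.8]
fTL [ -3.5 -42.4]
fTR [ -2.9 -65.3]
fBR [-98.2 -63. ]
fBL [-100.1  -38.4]
rimFR [115.2 -88.6]
rimNR [-117.7  -97.5]
[0.4835 0.1709] [0.4894 0.1223]
```

Emit:
{"api": "send_rows", "payload": {
  "motion": [
    {"dp": [-0.06, 0.1, 0.2], "spin": 0},
    {"dp": [-0.12, 0.2, 0.4], "spin": 0},
    {"dp": [-0.187, 0.303, 0.6], "spin": 0},
    {"dp": [-0.187, 0.303, 0.8], "spin": 0},
    {"dp": [-0.187, 0.303, 1], "spin": 0}
  ]
}}

```text
clock: 12.5
eef_pos: [0.5435, -0.3162, 0.2138]
eef_rot: [0.933, 0.359, -0.0, 0.0]
contact_force: [0.6, 1.1, -0.2]
finger_gap: 0.051
finger_force: 0.0
```

Emit:
{"api": "send_rows", "payload": {
  "motion": [
    {"dp": [0, 0, 0.2], "spin": 0},
    {"dp": [0, 0, 0.4], "spin": 0},
    {"dp": [0, 0, 0.6], "spin": 0},
    {"dp": [0, 0, 0.8], "spin": 0},
    {"dp": [0, 0, 0.95], "spin": 0},
    {"dp": [0, 0, 0.95], "spin": 0},
    {"dp": [0, 0, 0.95], "spin": 0}
  ]
}}

```text
clock: 13.08
eef_pos: [0.5436, -0.3148, 0.1007]
eef_rot: [0.933, 0.359, -0.001, -0.001]
contact_force: [0.6, 0.4, 0.9]
finger_gap: 0.0512
finger_force: 0.0
```

```bash
python3 - <<'E'
from h import *
s=bot.sense();print(s["clock"],s["joint_positions"],s["eef_pos"],goal([.5432,-.3147,.019],np.radians(-48.4)))
b=bot.get_image("scene");a=bot.get_image("top")
f=lambda a:cv2.resize(a,(400,400),interpolation=cv2.INTER_CUBIC)
cv2.imwrite("pics/a5.png",np.hstack([f(a[150:270,350:470]),f(b[130:250,110:230])])[:,:,::-1])
E
```

```text
13.0833 [-0.10771042  0.73032481  0.88345022  1.75942087 -0.66759045  0.98343135
  0.20595417] [ 0.54356911 -0.31482174  0.10066998] [array([-0.001, -0.002,  0.681]), np.float64(0.005)]
```

View pics/a5.png

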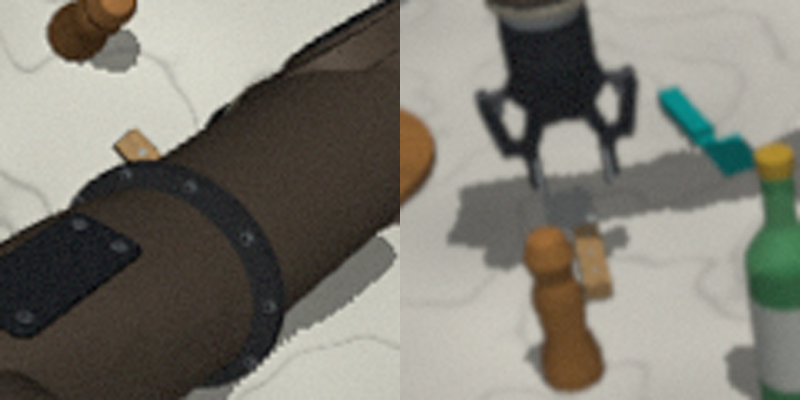

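Handle lies between the fingers' line ((135,148) in top, (593,262) in scene) and the mill is clear. I'll descend and grip.

Emit:
{"api": "send_rows", "payload": {
  "motion": [
    {"dp": [0, 0, 0.2], "spin": 0},
    {"dp": [0, 0, 0.4], "spin": 0},
    {"dp": [0, 0, 0.55], "spin": 0},
    {"dp": [0, 0, 0.65], "spin": 0},
    {"dp": [0, 0, 0.7], "spin": 0},
    {"dp": [0, 0, 0.7], "spin": 0},
    {"dp": [0, 0, 0.7], "spin": 0}
  ]
}}

```text
clock: 13.77
eef_pos: [0.5446, -0.3156, 0.0182]
eef_rot: [0.934, 0.359, 0.0, 0.001]
contact_force: [0.8, 0.0, -0.3]
finger_gap: 0.0512
finger_force: 0.0
```

Emit:
{"api": "send_rows", "payload": {
  "motion": [
    {"dp": [0, 0, 0], "spin": 0},
    {"dp": [0, 0, 0], "spin": 0},
    {"dp": [0, 0, 0], "spin": 0},
    {"dp": [0, 0, 0], "spin": 0},
    {"dp": [0, 0, 0], "spin": 0},
    {"dp": [0, 0, 0], "spin": 0},
    {"dp": [0, 0, 0], "spin": 0}
  ],
  "jaw": 0,
  "squeeze": 70
}}

```text
clock: 14.35
eef_pos: [0.5447, -0.3154, 0.0185]
eef_rot: [0.934, 0.358, 0.001, 0.001]
contact_force: [-0.7, 1.5, 6.8]
finger_gap: 0.0218
finger_force: 69.0
```

Emit:
{"api": "send_rows", "payload": {
  "motion": [
    {"dp": [0, 0, -0.1], "spin": 0},
    {"dp": [0, 0, -0.3], "spin": 0},
    {"dp": [0, 0, -0.5], "spin": 0},
    {"dp": [0, 0, -0.7], "spin": 0},
    {"dp": [0, 0, -0.85], "spin": 0},
    {"dp": [0, 0, -1], "spin": 0},
    {"dp": [0, 0, -1], "spin": 0}
  ]
}}

```text
clock: 14.93
eef_pos: [0.5454, -0.3166, 0.1416]
eef_rot: [0.934, 0.358, 0.002, 0.002]
contact_force: [0.1, -1.1, -0.3]
finger_gap: 0.022
finger_force: 69.1
```

```bash
python3 - <<'E'
from h import *
im=cv2.imread("pics/top1.png"); k=4
def g(n,mask,roi,z):
    x,y,w,h=roi; m=cv2.resize(mask[y:y+h,x:x+w].astype(np.float32),None,fx=k,fy=k,interpolation=cv2.INTER_LINEAR)
    m=(m>.5).astype(np.uint8); cs,_=cv2.findContours(m,0,2); c=max(cs,key=cv2.contourArea)
    b=(cv2.boxPoints(cv2.minAreaRect(c))+.5)/k-.5+[x,y]; P=np.array([unproj("top",p,z)[:2] for p in b])
    e=P[1]-P[0],P[2]-P[1]; l=[np.linalg.norm(v) for v in e]; L=e[int(np.argmax(l))]; a=(np.degrees(np.arctan2(L[1],L[0]))+90)%180-90
    print(n,"ctr",P.mean(0).round(4),"size",np.round(l,4),"ang",a.round(2))
hsv=cv2.cvtColor(im,cv2.COLOR_BGR2HSV).astype(int); v=im.max(2)
wood=(hsv[...,1]>70)&(hsv[...,2]>125)&(abs(hsv[...,0]-14)<7)
g("fork",wood,(238,205,24,45),.047)
dark=v<60
g("pocket+rec",dark,(208,175,34,75),.034)
g("recess",dark,(208,175,34,32),.034)
print(np.vstack([v[212,215:245],v[225,215:245],v[235,215:245]]))
s=bot.sense();print(s["clock"],s["joint_positions"],s["eef_pos"],s["finger_gap"])
E
```

```text
fork ctr [0.4804 0.1229] size [0.0248 0.098 ] ang 6.64
pocket+rec ctr [0.5177 0.1972] size [0.0719 0.1898] ang 6.14
recess ctr [0.573  0.2001] size [0.0685 0.077 ] ang 3.34
[[ 88 106 109 108 106 106  97 106  63  20  14  35  37  39  43  39  35  36
   94 105 103 106 103 102 106  72 115 159 162 151]
 [ 63  57  95 105 108 108 102 104 110  83  39  18  38  38  38  40  39  36
   34  59  97 103 102 102 101 104 107  57 141 165]
 [ 62  61  60  94 111 107 104 105 106 105 100  91  95  46  30  40  40  38
   36  94 115 102 111 109 106 109 107 111  90 152]]
14.9333 [-0.13118561  0.68668924  0.92511428  1.72587514 -0.62587524  1.04647943
  0.17330358] [ 0.54537567 -0.31659651  0.1416201 ] 0.02202162213941453
```

```bash
python3 - <<'E'
from h import *
q=np.array([.5229,.1787,np.radians(6.7)]);C,S=np.cos(q[2]),np.sin(q[2]);M=np.array([[C,-S],[S,C]])
xs=np.arange(-115,110,1.)/1000; ys=np.arange(50,-95,-1.)/1000
uv=np.array([[proj("top",[*(M@[x,y]+q[:2]),.034]) for y in ys] for x in xs[::-1]],np.float32)
im=cv2.imread("pics/top1.png")
o=cv2.remap(im,uv[...,0].copy(),uv[...,1].copy(),cv2.INTER_CUBIC)
big=cv2.resize(o,None,fx=2.6,fy=2.6,interpolation=cv2.INTER_CUBIC)
for x in range(-100,100,20):
    r=int(round((.109-x/1000)*1000)); cv2.putText(big,str(x),(0,int(r*2.6)),0,.35,(0,255,255)); cv2.line(big,(0,int(r*2.6)),(8,int(r*2.6)),(0,255,255))
for y in range(-80,50,20):
    c=int((50-y)*2.6); cv2.putText(big,str(y),(c,10),0,.35,(0,255,255)); cv2.line(big,(c,12),(c,20),(0,255,255))
cv2.imwrite("pics/rect.png",big)
v=o.max(2).astype(float); row=lambda x:int(round(109-x))
for a,b in((-95,-85),(-70,-55),(-30,-20),(-6,-2),(20,40),(50,75)):
    print(a,b,"y+30..-25:",v[row(b):row(a),20:76].mean(0).astype(int)[::2].tolist())
print("x -110..15 at y -4..-1",v[row(15):row(-110),51:54].mean(1).astype(int)[::-1].tolist())
E
```

```text
Traceback (most recent call last):
  File "h.py", line 10, in proj
    c=bot.get_calibration(n); q=R.from_quat(c["rotation"]).as_matrix().T@(np.array(p)-c["origin"])
ValueError: time passes only in moves, steps and waits
```

```bash
python3 - <<'E'
s=open("h.py").read()
s=s.replace("def ray","from functools import lru_cache\n@lru_cache(None)\ndef cal(n): return bot.get_calibration(n)\ndef ray",1).replace("c=bot.get_calibration(n);","c=cal(n);")
open("h.py","w").write(s)
E
python3 - <<'E'
from h import *
q=np.array([.5229,.1787,np.radians(6.7)]);C,S=np.cos(q[2]),np.sin(q[2]);M=np.array([[C,-S],[S,C]])
xs=np.arange(-115,110,1.)/1000; ys=np.arange(50,-95,-1.)/1000
uv=np.array([[proj("top",[*(M@[x,y]+q[:2]),.034]) for y in ys] for x in xs[::-1]],np.float32)
im=cv2.imread("pics/top1.png")
o=cv2.remap(im,uv[...,0].copy(),uv[...,1].copy(),cv2.INTER_CUBIC)
big=cv2.resize(o,None,fx=2.6,fy=2.6,interpolation=cv2.INTER_CUBIC)
for x in range(-100,100,20):
    r=int(round((.109-x/1000)*1000)); cv2.putText(big,str(x),(0,int(r*2.6)),0,.35,(0,255,255)); cv2.line(big,(0,int(r*2.6)),(8,int(r*2.6)),(0,255,255))
for y in range(-80,50,20):
    c=int((50-y)*2.6); cv2.putText(big,str(y),(c,10),0,.35,(0,255,255)); cv2.line(big,(c,12),(c,20),(0,255,255))
cv2.imwrite("pics/rect.png",big)
v=o.max(2).astype(float); row=lambda x:int(round(109-x))
for a,b in((-95,-85),(-70,-55),(-30,-20),(-6,-2),(20,40),(50,75)):
    print(a,b,"y+30..-25:",v[row(b):row(a),20:76].mean(0).astype(int)[::2].tolist())
print("x -110..15 at y -4..-1",v[row(15):row(-110),51:54].mean(1).astype(int)[::-1].tolist())
E
```

```text
-95 -85 y+30..-25: [105, 104, 105, 105, 104, 104, 107, 108, 96, 65, 32, 20, 27, 36, 41, 39, 36, 36, 37, 38, 36, 38, 49, 80, 103, 106, 104, 101]
-70 -55 y+30..-25: [108, 107, 107, 107, 107, 108, 109, 107, 94, 69, 50, 38, 31, 35, 39, 38, 37, 36, 37, 36, 44, 62, 74, 92, 106, 109, 107, 106]
-30 -20 y+30..-25: [104, 102, 101, 103, 102, 101, 101, 109, 95, 80, 84, 76, 52, 36, 36, 38, 39, 38, 37, 37, 64, 101, 113, 103, 103, 105, 102, 102]
-6 -2 y+30..-25: [104, 106, 106, 104, 102, 99, 99, 108, 93, 57, 24, 13, 19, 31, 37, 38, 38, 43, 40, 36, 36, 29, 53, 96, 107, 108, 107, 110]
20 40 y+30..-25: [27, 38, 40, 39, 39, 40, 39, 39, 38, 39, 38, 38, 40, 40, 38, 35, 36, 38, 38, 37, 37, 37, 33, 54, 93, 109, 108, 106]
50 75 y+30..-25: [26, 38, 39, 39, 39, 39, 38, 39, 38, 38, 40, 39, 38, 38, 38, 37, 37, 38, 37, 35, 35, 35, 33, 54, 89, 103, 105, 104]
x -110..15 at y -4..-1 [62, 60, 69, 83, 105, 114, 115, 112, 106, 95, 77, 61, 47, 37, 37, 37, 37, 37, 37, 36, 36, 37, 37, 37, 37, 37, 37, 38, 41, 44, 42, 39, 37, 35, 34, 35, 36, 38, 40, 41, 41, 39, 36, 34, 33, 33, 36, 38, 38, 39, 39, 39, 39, 37, 34, 33, 33, 36, 38, 39, 39, 40, 41, 41, 40, 39, 39, 39, 40, 39, 37, 35, 34, 33, 34, 35, 36, 37, 39, 41, 43, 42, 38, 36, 36, 37, 38, 38, 39, 39, 40, 42, 41, 39, 37, 36, 39, 42, 41, 36, 34, 33, 35, 37, 38, 38, 39, 40, 41, 39, 31, 25, 23, 27, 33, 39, 43, 44, 43, 40, 37, 37, 39, 40, 40]
```

View pics/rect.png

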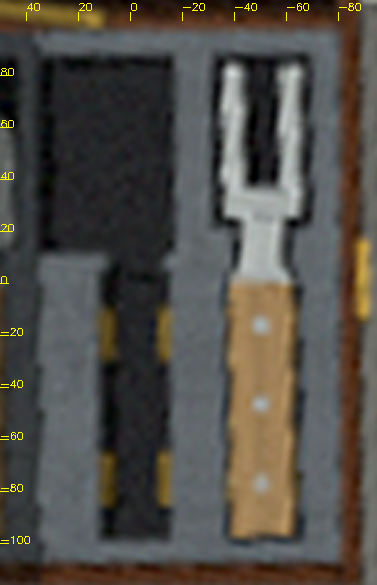

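The rectified view shows the pocket from y +12 to -15 and near end at x -98.7, with brass leaves centred at x about -47.7. That puts the seat near (.476,.172). I'll refine the cleaver's grip offset and lift.

Emit:
{"api": "send_rows", "payload": {
  "motion": [
    {"dp": [0, 0, -0.25], "spin": 0},
    {"dp": [0, 0, -0.5], "spin": 0},
    {"dp": [0, 0, -0.75], "spin": 0},
    {"dp": [0, 0, -1], "spin": 0}
  ]
}}

```text
clock: 15.27
eef_pos: [0.5436, -0.3148, 0.2583]
eef_rot: [0.934, 0.358, -0.0, -0.0]
contact_force: [-0.2, 1.1, -1.8]
finger_gap: 0.0219
finger_force: 69.1
```

Emit:
{"api": "send_rows", "payload": {
  "motion": [
    {"dp": [0, 0, -0.25], "spin": 0},
    {"dp": [0, 0, -0.5], "spin": 0},
    {"dp": [0, 0, -0.65], "spin": 0},
    {"dp": [0, 0, -0.65], "spin": 0},
    {"dp": [0, 0, -0.65], "spin": 0}
  ]
}}

```text
clock: 15.68
eef_pos: [0.5441, -0.3152, 0.3356]
eef_rot: [0.934, 0.358, 0.001, 0.0]
contact_force: [0.7, 0.4, -2.3]
finger_gap: 0.0222
finger_force: 69.2
```

```bash
python3 - <<'E'
from h import *
im=cv2.imread("pics/top0.png"); hsv=cv2.cvtColor(im,cv2.COLOR_BGR2HSV).astype(int)
wood=(hsv[...,1]>70)&(hsv[...,2]>125)&(abs(hsv[...,0]-14)<7)
x,y,w,h=380,183,45,45;k=4
m=(cv2.resize(wood[y:y+h,x:x+w].astype(np.float32),None,fx=k,fy=k)>.5).astype(np.uint8)
c=max(cv2.findContours(m,0,2)[0],key=cv2.contourArea)
b=(cv2.boxPoints(cv2.minAreaRect(c))+.5)/k-.5+[x,y]; P=np.array([unproj("top",p,.022)[:2] for p in b])
l=[np.linalg.norm(P[1]-P[0]),np.linalg.norm(P[2]-P[1])];L=(P[1]-P[0],P[2]-P[1])[int(np.argmax(l))]
print(P.mean(0),l,np.degrees(np.arctan2(L[1],L[0])))
d=np.array([np.cos(np.radians(-138.4)),np.sin(np.radians(-138.4))]); print("origin along from tcp",(P.mean(0)-[.5447,-.3154])@d)
s=bot.sense();print(s["clock"],s["joint_positions"],s["eef_pos"],s["finger_gap"],s["finger_force"])
E
```

```text
[ 0.54571068 -0.31402633] [np.float64(0.023054466164991166), np.float64(0.09686201076255468)] -138.0824456092014
origin along from tcp -0.001667796646479904
15.6833 [-0.19598223  0.52912821  1.05603977  1.46661409 -0.46192993  1.41176158
  0.03535063] [ 0.54412682 -0.31522285  0.33559861] 0.022174623958378555 69.17866230010986
```

Emit:
{"api": "send_rows", "payload": {
  "motion": [
    {"dp": [0, 0, 0], "spin": -0.07},
    {"dp": [0, 0, 0], "spin": -0.14},
    {"dp": [0, 0, 0], "spin": -0.21},
    {"dp": [0, 0, 0], "spin": -0.28},
    {"dp": [0, 0, 0], "spin": -0.35},
    {"dp": [0, 0, 0], "spin": -0.42},
    {"dp": [0, 0, 0], "spin": -0.49},
    {"dp": [0, 0, 0], "spin": -0.56},
    {"dp": [0, 0, 0], "spin": -0.63},
    {"dp": [0, 0, 0], "spin": -0.7},
    {"dp": [0, 0, 0], "spin": -0.77},
    {"dp": [0, 0, 0], "spin": -0.81}
  ]
}}

```text
clock: 16.68
eef_pos: [0.5435, -0.3143, 0.3331]
eef_rot: [0.535, 0.845, -0.0, -0.002]
contact_force: [0.5, 0.3, -2.1]
finger_gap: 0.022
finger_force: 69.2
```

Emit:
{"api": "send_rows", "payload": {
  "motion": [
    {"dp": [0, 0, 0], "spin": -0.07},
    {"dp": [0, 0, 0], "spin": -0.14},
    {"dp": [0, 0, 0], "spin": -0.21},
    {"dp": [0, 0, 0], "spin": -0.28},
    {"dp": [0, 0, 0], "spin": -0.35},
    {"dp": [0, 0, 0], "spin": -0.42},
    {"dp": [0, 0, 0], "spin": -0.49},
    {"dp": [0, 0, 0], "spin": -0.56},
    {"dp": [0, 0, 0], "spin": -0.63},
    {"dp": [0, 0, 0], "spin": -0.7},
    {"dp": [0, 0, 0], "spin": -0.77},
    {"dp": [0, 0, 0], "spin": -0.8},
    {"dp": [0, 0, 0], "spin": -0.8},
    {"dp": [0, 0, 0], "spin": -0.8}
  ]
}}

```text
clock: 17.85
eef_pos: [0.5437, -0.3145, 0.3336]
eef_rot: [-0.059, 0.998, 0.001, -0.001]
contact_force: [-0.9, 0.3, -1.9]
finger_gap: 0.0221
finger_force: 69.1
```

```bash
python3 - <<'E'
from h import *
s=bot.sense();print(s["clock"],s["joint_positions"],s["eef_pos"],goal([.4762,.1718,.12],np.radians(96.7)))
E
```

```text
17.85 [ 0.15266636  0.39689818  0.42996246  1.44011584 -0.16619662  1.34320584
  2.28080711] [ 0.54365035 -0.31451371  0.33360458] [array([0.073, 4.088, 1.787]), np.float64(0.001)]
```

Emit:
{"api": "send_rows", "payload": {
  "motion": [
    {"dp": [0.01, 0.25, 0], "spin": 0},
    {"dp": [0.01, 0.5, 0], "spin": 0},
    {"dp": [0.02, 0.75, 0], "spin": 0},
    {"dp": [0.02, 1, 0], "spin": 0}
  ]
}}

```text
clock: 18.18
eef_pos: [0.5265, -0.1948, 0.3343]
eef_rot: [-0.059, 0.998, 0.0, -0.001]
contact_force: [1.5, 0.0, -1.0]
finger_gap: 0.0223
finger_force: 69.2
```

Emit:
{"api": "send_rows", "payload": {
  "motion": [
    {"dp": [0.01, 0.25, 0], "spin": 0},
    {"dp": [0.01, 0.5, 0], "spin": 0},
    {"dp": [0.02, 0.75, 0], "spin": 0},
    {"dp": [0.02, 1, 0], "spin": 0}
  ]
}}

```text
clock: 18.52
eef_pos: [0.5096, -0.0758, 0.3346]
eef_rot: [-0.059, 0.998, 0.0, -0.001]
contact_force: [0.5, 0.6, -1.7]
finger_gap: 0.022
finger_force: 69.2
```

Emit:
{"api": "send_rows", "payload": {
  "motion": [
    {"dp": [0.01, 0.25, 0], "spin": 0},
    {"dp": [0.01, 0.5, 0], "spin": 0},
    {"dp": [0.02, 0.75, 0], "spin": 0},
    {"dp": [0.02, 1, 0], "spin": 0}
  ]
}}

```text
clock: 18.85
eef_pos: [0.4927, 0.0429, 0.3346]
eef_rot: [-0.059, 0.998, 0.0, -0.0]
contact_force: [1.2, 0.7, -2.0]
finger_gap: 0.0221
finger_force: 69.2
```

Emit:
{"api": "send_rows", "payload": {
  "motion": [
    {"dp": [0.01, 0.25, 0], "spin": 0},
    {"dp": [0.01, 0.5, 0.1], "spin": 0},
    {"dp": [0.015, 0.75, 0.3], "spin": 0},
    {"dp": [0.015, 1, 0.5], "spin": 0},
    {"dp": [0.015, 1.0, 0.7], "spin": 0},
    {"dp": [0.015, 1, 0.9], "spin": 0},
    {"dp": [0.015, 1.0, 0.9], "spin": 0},
    {"dp": [0.015, 1.0, 0.9], "spin": 0}
  ]
}}

```text
clock: 19.52
eef_pos: [0.4765, 0.1599, 0.2263]
eef_rot: [-0.06, 0.998, -0.001, -0.002]
contact_force: [-0.1, -0.3, -1.1]
finger_gap: 0.0217
finger_force: 69.2
```

```bash
python3 - <<'E'
from h import *
s=bot.sense();print(s["clock"],s["joint_positions"],s["eef_pos"],s["contact_force"],goal([.4762,.1718,.085],np.radians(96.7)))
E
```

```text
19.5167 [-0.54626561  0.24868995  0.14283309  1.88997657 -0.04115909  1.00917809
  1.30427736] [0.47647448 0.15991478 0.22629266] [-0.05234905 -0.26279429 -1.06856268] [array([-0.013,  0.1  ,  1.177]), np.float64(0.001)]
```

Emit:
{"api": "send_rows", "payload": {
  "motion": [
    {"dp": [-0.01, 0.1, 0.2], "spin": 0},
    {"dp": [-0.01, 0.1, 0.4], "spin": 0},
    {"dp": [-0.01, 0.1, 0.6], "spin": 0},
    {"dp": [-0.01, 0.1, 0.8], "spin": 0},
    {"dp": [-0.01, 0.1, 1], "spin": 0},
    {"dp": [-0.01, 0.1, 1], "spin": 0},
    {"dp": [-0.01, 0.1, 1], "spin": 0}
  ]
}}

```text
clock: 20.1
eef_pos: [0.4776, 0.1722, 0.108]
eef_rot: [-0.06, 0.998, -0.0, -0.0]
contact_force: [0.1, -0.3, -1.4]
finger_gap: 0.0223
finger_force: 69.2
```

```bash
python3 - <<'E'
from h import *
im=bot.get_image("top");cv2.imwrite("pics/top2.png",im[:,:,::-1])
b=bot.get_image("scene");cv2.imwrite("pics/scene2.png",b[:,:,::-1])
s=bot.sense();print(s["clock"],s["eef_pos"],s["contact_force"],goal([.4762,.1718,.06],np.radians(96.7)))
E
```

```text
20.2 [0.47865904 0.17283832 0.10923586] [-0.30662257 -0.04292758 -0.87293056] [array([ 0.023, -0.007,  0.41 ]), np.float64(0.002)]
```

Emit:
{"api": "send_rows", "payload": {
  "motion": [
    {"dp": [0.01, 0, 0.1], "spin": 0},
    {"dp": [0.01, 0, 0.2], "spin": 0},
    {"dp": [0.01, 0, 0.3], "spin": 0},
    {"dp": [0.01, 0, 0.38], "spin": 0},
    {"dp": [0.01, 0, 0.42], "spin": 0},
    {"dp": [0.01, 0, 0.46], "spin": 0},
    {"dp": [0.01, 0, 0.48], "spin": 0},
    {"dp": [0.01, 0, 0.48], "spin": 0}
  ]
}}

```text
clock: 20.87
eef_pos: [0.4761, 0.1723, 0.0496]
eef_rot: [-0.06, 0.998, 0.0, 0.0]
contact_force: [-0.5, 0.1, -2.1]
finger_gap: 0.022
finger_force: 69.2
```

The underside is 3 mm below the rim with no contact, so it is entering the pocket. I'll lower it onto the leaves.

Emit:
{"api": "send_rows", "payload": {
  "motion": [
    {"dp": [0, 0, 0.02], "spin": 0},
    {"dp": [0, 0, 0.04], "spin": 0},
    {"dp": [0, 0, 0.05], "spin": 0},
    {"dp": [0, 0, 0.06], "spin": 0},
    {"dp": [0, 0, 0.06], "spin": 0}
  ]
}}

```text
clock: 21.28
eef_pos: [0.4762, 0.1723, 0.0425]
eef_rot: [-0.06, 0.998, 0.0, 0.0]
contact_force: [0.6, -1.2, -0.6]
finger_gap: 0.0221
finger_force: 69.4
```

Emit:
{"api": "send_rows", "payload": {
  "motion": [
    {"dp": [0, 0, 0], "spin": 0},
    {"dp": [0, 0, 0], "spin": 0},
    {"dp": [0, 0, 0], "spin": 0},
    {"dp": [0, 0, 0], "spin": 0},
    {"dp": [0, 0, 0], "spin": 0}
  ],
  "jaw": 0.4
}}

```text
clock: 21.7
eef_pos: [0.476, 0.1723, 0.0424]
eef_rot: [-0.06, 0.998, 0.0, 0.0]
contact_force: [-0.7, -0.1, 0.6]
finger_gap: 0.0341
finger_force: 0.0
```

Emit:
{"api": "send_rows", "payload": {
  "motion": [
    {"dp": [0, 0, -0.1], "spin": 0},
    {"dp": [0, 0, -0.2], "spin": 0},
    {"dp": [0, 0, -0.35], "spin": 0},
    {"dp": [0, 0, -0.5], "spin": 0},
    {"dp": [0, 0, -0.5], "spin": 0}
  ]
}}

```text
clock: 22.12
eef_pos: [0.4776, 0.173, 0.1052]
eef_rot: [-0.06, 0.998, 0.001, 0.002]
contact_force: [0.4, 0.9, 0.4]
finger_gap: 0.0339
finger_force: 0.0
```

Emit:
{"api": "send_rows", "payload": {
  "motion": [
    {"dp": [0, 0, 0], "spin": 0},
    {"dp": [0, 0, 0], "spin": 0},
    {"dp": [0, 0, 0], "spin": 0},
    {"dp": [0, 0, 0], "spin": 0},
    {"dp": [0, 0, 0], "spin": 0}
  ],
  "jaw": 0
}}

```text
clock: 22.53
eef_pos: [0.4756, 0.1721, 0.1018]
eef_rot: [-0.06, 0.998, -0.0, -0.001]
contact_force: [-0.3, -0.7, -0.0]
finger_gap: 0.0
finger_force: 0.0
```

```bash
python3 - <<'E'
from h import *
s=bot.sense();print(s["clock"],s["eef_pos"],s["finger_gap"],bot.tcp_to_tips,goal([.4762,.1718,.06],np.radians(96.7)))
b=bot.get_image("scene"); cv2.imwrite("pics/a6.png",b[:,:,::-1])
cr=cv2.resize(b[170:290,270:400],(780,720)[:2],interpolation=cv2.INTER_CUBIC)[:590]
cv2.imwrite("pics/a6c.png",cr[:,:,::-1])
E
```

```text
22.5333 [0.47560915 0.1721417  0.10175832] 1.5396743721058083e-05 0.008 [array([-0.005, -0.003,  0.348]), np.float64(0.002)]
```

View pics/a6c.png

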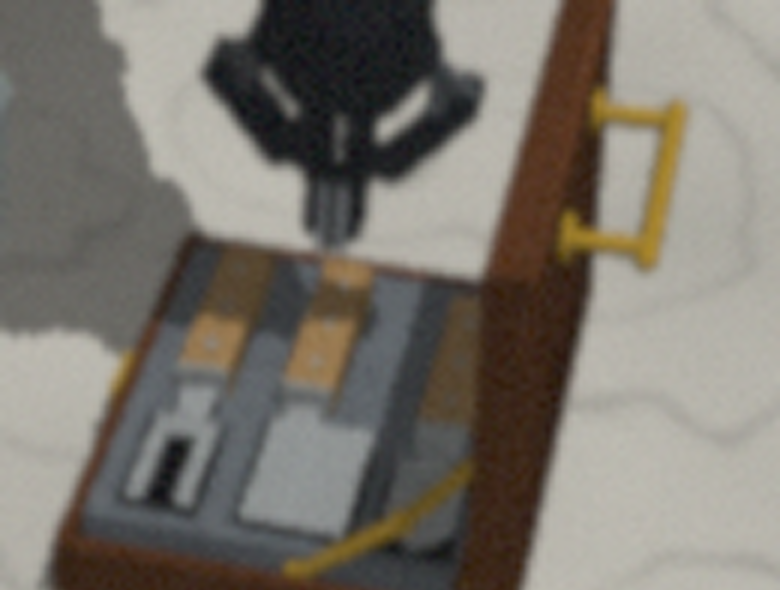

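The cleaver lies in its cutout at (300,390), blade in the recess at (310,470). The fork is beside it, the stay is straight and the lid up. Now I'll press with closed fingers.

Emit:
{"api": "send_rows", "payload": {
  "motion": [
    {"dp": [0, 0, 0.15], "spin": 0},
    {"dp": [0, 0, 0.3], "spin": 0},
    {"dp": [0, 0, 0.36], "spin": 0},
    {"dp": [0, 0, 0.4], "spin": 0},
    {"dp": [0, 0, 0.44], "spin": 0},
    {"dp": [0, 0, 0.47], "spin": 0},
    {"dp": [0, 0, 0.49], "spin": 0},
    {"dp": [0, 0, 0.49], "spin": 0}
  ]
}}

```text
clock: 23.25
eef_pos: [0.4763, 0.1723, 0.045]
eef_rot: [-0.06, 0.998, 0.0, 0.0]
contact_force: [-5.2, -2.3, 17.9]
finger_gap: -0.0003
finger_force: 9.1
```

Emit:
{"api": "send_rows", "payload": {
  "motion": [
    {"dp": [0, 0, 0.02], "spin": 0},
    {"dp": [0, 0, 0.03], "spin": 0},
    {"dp": [0, 0, 0.03], "spin": 0},
    {"dp": [0, 0, 0.03], "spin": 0}
  ]
}}

```text
clock: 23.58
eef_pos: [0.4764, 0.1723, 0.0447]
eef_rot: [-0.06, 0.998, 0.001, 0.001]
contact_force: [-19.7, -8.0, 72.0]
finger_gap: 0.0001
finger_force: 35.9
```

Emit:
{"api": "send_rows", "payload": {
  "motion": [
    {"dp": [0, 0, -0.05], "spin": 0},
    {"dp": [0, 0, -0.12], "spin": 0},
    {"dp": [0.15, 0, -0.12], "spin": 0},
    {"dp": [0.28, 0, -0.12], "spin": 0},
    {"dp": [0.28, 0, -0.06], "spin": 0},
    {"dp": [0.28, 0, -0.04], "spin": 0},
    {"dp": [0.28, 0, -0.03], "spin": 0},
    {"dp": [0.28, 0, -0.03], "spin": 0}
  ]
}}

```text
clock: 24.25
eef_pos: [0.4419, 0.1683, 0.0449]
eef_rot: [-0.06, 0.998, 0.0, -0.001]
contact_force: [-12.3, -3.0, 34.6]
finger_gap: 0.0
finger_force: 17.6
```

Emit:
{"api": "send_rows", "payload": {
  "motion": [
    {"dp": [0, 0, -0.1], "spin": 0},
    {"dp": [-0.28, 0, -0.1], "spin": 0},
    {"dp": [-0.57, 0, -0.1], "spin": 0},
    {"dp": [-0.57, 0, -0.04], "spin": 0},
    {"dp": [-0.57, 0, -0.01], "spin": 0},
    {"dp": [-0.57, 0, 0], "spin": 0},
    {"dp": [-0.57, 0, 0], "spin": 0}
  ]
}}

```text
clock: 24.83
eef_pos: [0.514, 0.1769, 0.0451]
eef_rot: [-0.06, 0.998, 0.001, 0.003]
contact_force: [5.8, -0.7, 10.6]
finger_gap: 0.0003
finger_force: 5.3
```

```bash
python3 - <<'E'
from h import *
s=bot.sense();print(s["clock"],s["eef_pos"],s["contact_force"],goal([.4820,.1232,.075],np.radians(96.7)))
E
```

```text
24.8333 [0.51396854 0.17687044 0.04511453] [ 5.7771548  -0.72485795 10.59948735] [array([ 0.316, -0.412, -0.251]), np.float64(0.002)]
```

The cleaver is level and home, .045 at both ends and the middle. Now the fork.

Emit:
{"api": "send_rows", "payload": {
  "motion": [
    {"dp": [0, 0, -0.15], "spin": 0},
    {"dp": [0.02, -0.02, -0.3], "spin": 0},
    {"dp": [0.15, -0.2, -0.3], "spin": 0},
    {"dp": [0.31, -0.41, -0.3], "spin": 0},
    {"dp": [0.31, -0.41, -0.3], "spin": 0}
  ]
}}

```text
clock: 25.25
eef_pos: [0.4756, 0.1176, 0.079]
eef_rot: [-0.058, 0.998, -0.002, -0.002]
contact_force: [-0.7, -1.6, -0.6]
finger_gap: 0.0002
finger_force: 0.0
```

Emit:
{"api": "send_rows", "payload": {
  "motion": [
    {"dp": [0, 0, 0.15], "spin": 0},
    {"dp": [0, 0, 0.2], "spin": 0},
    {"dp": [0, 0, 0.24], "spin": 0},
    {"dp": [0, 0, 0.27], "spin": 0},
    {"dp": [0, 0, 0.29], "spin": 0},
    {"dp": [0, 0, 0.3], "spin": 0},
    {"dp": [0, 0, 0.3], "spin": 0}
  ]
}}

```text
clock: 25.83
eef_pos: [0.4793, 0.1234, 0.045]
eef_rot: [-0.06, 0.998, 0.0, -0.0]
contact_force: [-7.0, -2.4, 28.8]
finger_gap: 0.0001
finger_force: 14.6
```

Home at the middle. I'll press at both ends to verify, as before.

Emit:
{"api": "send_rows", "payload": {
  "motion": [
    {"dp": [0, 0, 0.01], "spin": 0},
    {"dp": [0, 0, 0.01], "spin": 0},
    {"dp": [0, 0, -0.1], "spin": 0},
    {"dp": [0.15, 0, -0.1], "spin": 0},
    {"dp": [0.28, 0, -0.1], "spin": 0},
    {"dp": [0.28, 0, -0.03], "spin": 0},
    {"dp": [0.28, 0, 0], "spin": 0},
    {"dp": [0.28, 0, 0], "spin": 0}
  ]
}}

```text
clock: 26.5
eef_pos: [0.4444, 0.1192, 0.0449]
eef_rot: [-0.061, 0.998, 0.0, -0.002]
contact_force: [-15.9, -2.2, 46.0]
finger_gap: -0.0004
finger_force: 22.8
```

Emit:
{"api": "send_rows", "payload": {
  "motion": [
    {"dp": [0, 0, -0.1], "spin": 0},
    {"dp": [-0.28, 0, -0.1], "spin": 0},
    {"dp": [-0.57, 0, -0.1], "spin": 0},
    {"dp": [-0.57, 0, -0.04], "spin": 0},
    {"dp": [-0.57, 0, -0.01], "spin": 0},
    {"dp": [-0.57, 0, 0], "spin": 0},
    {"dp": [-0.57, 0, 0], "spin": 0}
  ]
}}

```text
clock: 27.08
eef_pos: [0.5175, 0.128, 0.0451]
eef_rot: [-0.06, 0.998, 0.001, 0.003]
contact_force: [4.7, -0.1, 14.0]
finger_gap: 0.0001
finger_force: 7.4
```

Emit:
{"api": "send_rows", "payload": {
  "motion": [
    {"dp": [0, 0, -0.3], "spin": 0},
    {"dp": [0, 0, -0.6], "spin": 0},
    {"dp": [0, 0, -0.9], "spin": 0},
    {"dp": [0, 0, -1], "spin": 0}
  ]
}}

```text
clock: 27.42
eef_pos: [0.5153, 0.1279, 0.1674]
eef_rot: [-0.06, 0.998, 0.001, 0.002]
contact_force: [0.8, 0.3, -0.2]
finger_gap: 0.0001
finger_force: 0.0
```

Emit:
{"api": "send_rows", "payload": {
  "motion": [
    {"dp": [0, 0, -0.3], "spin": 0},
    {"dp": [0, 0, -0.6], "spin": 0},
    {"dp": [0, 0, -0.9], "spin": 0},
    {"dp": [0, 0, -1], "spin": 0}
  ]
}}

```text
clock: 27.75
eef_pos: [0.5152, 0.1279, 0.2879]
eef_rot: [-0.06, 0.998, 0.001, 0.002]
contact_force: [1.0, 0.5, -0.1]
finger_gap: 0.0
finger_force: 0.0
```

Emit:
{"api": "send_rows", "payload": {
  "motion": [
    {"dp": [0.3, 0, 0], "spin": 0},
    {"dp": [0.6, 0, 0], "spin": 0},
    {"dp": [0.9, 0, 0], "spin": 0},
    {"dp": [1, 0, 0], "spin": 0},
    {"dp": [1, 0, 0], "spin": 0},
    {"dp": [1, 0, 0], "spin": 0}
  ]
}}

```text
clock: 28.25
eef_pos: [0.3949, 0.113, 0.2835]
eef_rot: [-0.061, 0.998, 0.0, 0.0]
contact_force: [0.5, -0.3, -0.1]
finger_gap: 0.0004
finger_force: 0.0
```

```bash
python3 - <<'E'
from h import *
b=bot.get_image("scene"); cv2.imwrite("pics/end.png",b[:,:,::-1])
a=cv2.imread("pics/scene0.png").astype(int); e=cv2.imread("pics/end.png").astype(int); m=cv2.imread("pics/scene1.png").astype(int)
for n,(u0,u1,v0,v1) in dict(bottle=(214,242,172,256),tumbler=(247,272,180,215),jar=(422,462,226,278),mill=(147,172,196,248)).items():
    print(n,abs(a-e)[v0:v1,u0:u1].mean().round(1))
print("lid vs after opening",abs(m-e)[160:285,355:400].mean().round(1))
s=bot.sense();print(s["clock"],s["eef_pos"],s["contact_force"])
E
```

```text
bottle 1.9
tumbler 15.5
jar 1.8
mill 12.8
lid vs after opening 3.2
28.3 [0.39565662 0.11316957 0.28354849] [ 0.09791975 -0.38385551  0.5634451 ]
```

```bash
python3 - <<'E'
from h import *
cv2.imwrite("pics/endtop.png",bot.get_image("top")[:,:,::-1])
for A,B,rois in(("scene0","end",dict(tumbler=(247,272,178,216),mill=(147,172,196,248))),("top0","endtop",dict(mill=(363,393,142,170),tumbler=(296,326,229,258)))):
    a,e=[cv2.imread(f"pics/{n}.png") for n in(A,B)]
    for n,(u0,u1,v0,v1) in rois.items():
        r=cv2.matchTemplate(e[v0-15:v1+15,u0-15:u1+15],a[v0:v1,u0:u1],cv2.TM_CCOEFF_NORMED); _,m,_,l=cv2.minMaxLoc(r); print(A,n,round(m,3),l[0]-15,l[1]-15)
E
```

```text
scene0 tumbler 0.458 0 0
scene0 mill 0.87 0 0
top0 mill 0.997 0 0
top0 tumbler 0.995 0 0
```

The bystanders haven't moved, so I'm handing in.

```bash
python3 -c "
from station import bot
print(bot.close_job())"
```

```text
the job is handed in; nothing more can be done
None
```

The job is handed in at about 28 s: the lid stands open on its locked stay, the cleaver and fork are pressed home along their handles, and image checks show the bottle, tumbler, jar and mill unmoved.

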